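# Collars to the drainer rack, boiled teat up in the tongs

## Robot

A 7-joint arm with a two-finger parallel gripper is mounted at the origin on the work surface. World frame = base frame: x ahead of the robot, y to its left, z up, the work surface at z = 0. Lengths are in m, angles in rad, forces in N, time in s.
With the tool pointing down it reaches from about 0.425 to 0.825 m from the base axis. Payload 3.6 kg.
Tool frame: the origin (TCP) lies midway between the tips of the shut fingers; the grasp point (between the pads) lies 19 mm behind it; z points along the fingers, y is the line along which they close (so a half turn about z gives the same grasp; the last joint's range is limited). The gripper opens to 93 mm and grips with 3 to 60 N. Pads are 15 mm wide; open, the fingers measure 128 mm over their backs; the gripper's body (75 mm by 188 mm) begins 65 mm behind the grasp point.
Start: joints at [-1.169, 0.615, -0.013, 1.423, 0.008, 1.103, -0.04], TCP at [0.27, 0.591, 0.219] pointing down, gripper open.
Joint ranges: [-3.12, 3.12], [-0.3, 2.06], [-1.34, 1.32], [0.26, 2.42], [-1.36, 4.5], [0.01, 1.98], [-2.84, 2.84]. Speed limits (rad/s): [2.79, 2.79, 3.14, 3.14, 3.14, 3.14, 3.14].

## Interface

Orientations are given as a unit quaternion [x, y, z, w].
In Python, from station import bot gives the robot as it stands.
- The arm moves only by the shell command python3 steer.py FILE, which reads ROWS from the file FILE. ROWS is a JSON object whose key "steps" holds a list of rows, 1 to 10 of them, each of 5 numbers: the opening from 0.0 (shut) to 1.0 (fully open), then dx, dy, dz in shares of the most that a row can go, 1 being 62.5 mm, then a turn about the tool's z in units of 0.2 rad; each row shifts and turns the commanded pose from where the row before left it, along the tool's axes as they then stand; what a row does not reach is not made up. A row lasts 1/8 s, in which the tool goes at most 0.0625 m and 0.188 rad, less where a joint would pass 70% of its speed; a pose out of reach is approached as far as the arm can. The fingers move at their own pace and stop on an object; the grip force is fixed at half the most. Time passes only in rows, so rows that do not move let the fingers close. It prints the time, the measured TCP pose, the force, the opening and the grip force at its end. Input that does not fit is refused with a message, and nothing moves.
- bot.observe(): the state, without advancing time (a new reading comes with each control period).
- bot.camera(name): name is "side" or "top"; returns the picture (480x640x3 uint8, red, green, blue); there is no depth.
- bot.get_calibration(name): a dict with "fx", "fy", "cx", "cy" (pixels), "k1" (the pictures are not rectified: a ray, as slopes to the right and down, at radius r is drawn at 1 + k1 r^2 times it, then the intrinsics apply), "eye" and "orientation" of the camera in the world. Camera axes: x right, y up, looking along -z (the intrinsics and any distortion apply to the point x, -y, -z); pixel columns grow to the right and rows downward; lengths in m; the calibration is good to about 2 mm. A picture is of the moment at which its call begins. get_calibration takes no time and is no camera call.
- bot.job_done(): hands the job in; it is judged then, once.
The state is a dict: "t": time; "joint_positions": joint angles; "qd": joint speeds; "joint_torque": joint torques, N m; "tool_pos": TCP position; "tool_rot": TCP orientation; "contact_force": force on the tool from outside, world axes, zero at the start; "torque": the same for the moment, N m; "width": opening from 0.0 (shut) to 1.0 (fully open); "grip_force": force on a finger pad.
Only numpy, scipy, OpenCV 4.12 (cv2) and the standard library are available. Lean on these libraries where they do the work, as an engineer would, in place of code of your own. Each camera call takes 0.05 s, during which the arm holds its last target. There are 200 camera calls.

## Task

Set the bottle parts out to drain after boiling: stand the two loose screw collars in the two empty wells of the round drainer rack, so that every well has one collar lying flat in it. Then take the bottle tongs from the wooden rest, close them on the boiled teat in the saucer and lift it upright to at least 10 cm above the counter, over its saucer, so that it drips off; never let the robot itself touch the teat, and leave the tin, the bottle and the mug alone. Finish while holding: the teat stays up in the squeezed tongs.

Things in the scene. Friction and masses are not known exactly. Their poses are not given: they have to be found in the camera images.
- rack: fixed drainer rack: grey plastic disc, diameter 180 mm, 4 mm thick, at any yaw; origin at the centre of its underside. Three round wells, centres 56 mm from its middle and 97 mm apart: each a thin ring 52 mm inside, 57 mm outside, whose top is 10 mm above the counter. A stem 12 mm thick with an 18 mm ball rises from the middle to 59 mm
- rack_well0 (a point): centre of the floor of one well, 4 mm above the counter (the well's ring stands 6 mm above its floor); collar_c starts in this well
- rack_well1 (a point): centre of the floor of the second well (empty at the start)
- rack_well2 (a point): centre of the floor of the third well (empty at the start)
- collar_a: white plastic screw collar of a baby bottle, a ring 44 mm in outside diameter (fine ribs 0.6 mm proud), 22 mm tall, wall 3 mm, 14 g, open through the middle, standing loose on the counter; origin at the centre of its underside, z up
- collar_b: second loose collar, the same as collar_a
- collar_c: third collar, the same, already lying in a well of the rack; origin at the centre of its underside
- rest: fixed wooden spoon rest that carries the tongs: board 180 x 100 x 8 mm, long along its x, with two crossbars 16 mm wide, tops 22 mm above the counter, 70 mm either side of its middle along x; origin at the centre of its underside. The tongs' thumb grips lie about 10 mm from its middle, so under them it is open from 8 to 22 mm above the counter
- tongs: sprung stainless tongs, about 110 g, lying level across the rest. Origin on the hinge pin's axis at the rear, at the underside; x along the tongs to the tips, z up. Two arms 18 mm tall (z 0 to 18 mm) reach from the pin to cupped tips ending 205 mm ahead; a loop 26 mm long hangs behind. Balanced about 90 mm ahead of the pin. The arms move together, mirror-wise; squeezing the thumb grips closes them
- tongs_grip (a point): point midway between the two flat rubber thumb grips (each 46 mm long, 16 mm tall), 88 mm ahead of the pin, at half the arms' height (9 mm above the underside). Open, the grips measure 51 mm over their outer faces; they are parallel, 32 mm apart over the outsides, at joint 0.11. A spring pushes each grip outward with about 4 N when open, 8 N at joint 0.11
- tongs_tips (a point): point midway between the cupped tips, 188 mm ahead of the pin (100 mm ahead of tongs_grip), 9 mm above the underside. Open, the tips stand 69 mm apart at the middle of the cups and 57 mm at their rims; a cup is 34 mm long along the tongs, 18 mm tall
- tongs_left (a joint): closing angle of either arm: 0 rad fully open, 0.16 rad at the stop; each 0.01 rad brings the tips 3.8 mm and the grips 1.8 mm closer together. About 0.11 on the teat's 28 mm bulb
- saucer: loose white saucer, diameter 100 mm, rim 11 mm high, inner floor 5 mm above the counter, 0.22 kg; origin at the centre of its underside
- teat: pale green firm silicone bottle teat standing upright within 11 mm of the middle of the saucer, 50 mm tall, 15 g: flange 34 mm in diameter, 4 mm thick; bulb 28 mm in diameter from 4 to 26 mm above the underside; above it a nipple 12 mm thick. Origin at the centre of its underside, z up towards the nipple
- tin: bystander: closed formula tin, diameter 104 mm, 132 mm tall; origin at the centre of its underside
- bottle: bystander: empty glass baby bottle, diameter 58 mm, 143 mm tall; origin at the centre of its underside
- mug: bystander: blue enamel mug, diameter 76 mm, 75 mm tall; origin at the centre of its underside

How it is judged:
On the way, in this order (a step that is already met when the one before it is completed fails the run):
1. every well of the rack has one collar lying flat in it, let go ((distance between collar_a and rack_well0 below 0.0065 m or distance between collar_a and rack_well1 below 0.0065 m or distance between collar_a and rack_well2 below 0.0065 m) and angle between each of collar_a, collar_b, collar_c's own z axis and vertical below 0.1 rad and (distance between collar_b and rack_well0 below 0.0065 m or distance between collar_b and rack_well1 below 0.0065 m or distance between collar_b and rack_well2 below 0.0065 m) and (distance between collar_c and rack_well0 below 0.0065 m or distance between collar_c and rack_well1 below 0.0065 m or distance between collar_c and rack_well2 below 0.0065 m) and contact force between the fingers and collar_a below 0.05 N and contact force between the fingers and collar_b below 0.05 N and contact force between the fingers and collar_c below 0.05 N), for 0.2 s.
2. the tongs are held in the gripper, lifted off the wooden rest (contact force between the fingers and tongs above 1 N and height (world z) of tongs_grip above 0.045 m and height (world z) of tongs_tips above 0.035 m), for 0.2 s.
At the end, for the whole second after the job is handed in: Each well has one collar flat in it (within 6.5 mm, 0.1 rad). The gripper holds the squeezed tongs (joint over 0.06) with the teat at their tips (within 40 mm), carried by nothing else, at rest, underside 90 mm or more up, within 60 mm of over the saucer centre, nipple up within 0.6 rad ((distance between collar_a and rack_well0 below 0.0065 m or distance between collar_a and rack_well1 below 0.0065 m or distance between collar_a and rack_well2 below 0.0065 m) and angle between each of collar_a, collar_b, collar_c's own z axis and vertical below 0.1 rad and (distance between collar_b and rack_well0 below 0.0065 m or distance between collar_b and rack_well1 below 0.0065 m or distance between collar_b and rack_well2 below 0.0065 m) and (distance between collar_c and rack_well0 below 0.0065 m or distance between collar_c and rack_well1 below 0.0065 m or distance between collar_c and rack_well2 below 0.0065 m) and contact force between the fingers and tongs above 1 N and contact force between tongs and teat above 0.1 N and value of joint tongs_left above 0.06 rad and distance between tongs_tips and teat below 0.04 m and height (world z) of teat above 0.09 m and angle between teat's own z axis and vertical below 0.6 rad and horizontal distance between teat and saucer below 0.06 m and contact force between each of the arm, the fingers, saucer and teat below 0.05 N and linear speed of teat below 0.03 m/s); the arm keeps its last pose, push and grip.
It fails at once if the robot touches the teat (fingers or arm) instead of the tongs (contact force between any of the fingers, the arm and teat above 0.2 N).
It fails at once if the formula tin is shifted more than 30 mm or tipped (distance of tin from where it was at the start of the episode above 0.03 m or angle between tin's own z axis and vertical above 0.3 rad).
It fails at once if the glass bottle is shifted more than 30 mm or tipped (distance of bottle from where it was at the start of the episode above 0.03 m or angle between bottle's own z axis and vertical above 0.3 rad).
It fails at once if the mug is shifted more than 30 mm or tipped (distance of mug from where it was at the start of the episode above 0.03 m or angle between mug's own z axis and vertical above 0.3 rad).
It also fails if it takes over 61 s, if anything falls off the work surface, if the arm or the gripper's body presses on something with over 40 N, if the wrist force passes 120 N, or if a joint passes its speed limit or range.

## Working session

There is one attempt and no reset: what is moved stays moved. The work goes in short steps, Python scripts to look and compute and a shell command to move; the robot and the scene stay as the last step left them, time stands still between calls to the robot, and variables do not carry over. Pictures are saved under pics/ and viewed, at most 10 in all, crops included, and the job is handed in when it is done.

```bash
ls; mkdir -p pics; cat > h.py <<'E'
import numpy as np, cv2
from scipy.spatial.transform import Rotation as R
from station import bot
def pix2ray(c,u,v):
    x=(u-c['cx'])/c['fx'];y=(v-c['cy'])/c['fy']
    rd=np.hypot(x,y);r=rd
    for _ in range(30): r=rd/(1+c['k1']*r*r)
    s=r/rd if rd>0 else 1
    d=R.from_quat(c['orientation']).apply([x*s,-y*s,-1]);return np.array(c['eye']),d
def at_z(name,u,v,z):
    c=bot.get_calibration(name);e,d=pix2ray(c,u,v);return e+d*(z-e[2])/d[2]
def proj(name,p):
    c=bot.get_calibration(name);q=R.from_quat(c['orientation']).inv().apply(np.array(p)-c['eye'])
    x,y=q[0]/-q[2],-q[1]/-q[2];k=1+c['k1']*(x*x+y*y);return c['cx']+c['fx']*x*k,c['cy']+c['fy']*y*k
E
python3 - <<'E'
from h import *
for n in("top","side"):
    cv2.imwrite(f"pics/{n}0.png",bot.camera(n)[:,:,::-1]);print(n,bot.get_calibration(n))
print(bot.observe())
E
```

```text
pics
station.py
steer.py
top {'fx': 460.85364785987394, 'fy': 460.85364785987394, 'cx': 316.8488151208917, 'cy': 231.910677808458, 'k1': -0.005936608733996186, 'eye': array([ 0.33521552, -0.01669509,  1.18457392]), 'orientation': array([ 0.07044831, -0.06674564, -0.70310453,  0.70443316])}
side {'fx': 451.7536348139199, 'fy': 451.7536348139199, 'cx': 318.8962813280797, 'cy': 236.6055898537852, 'k1': -0.006239166713988068, 'eye': array([ 0.10438774, -0.59162512,  0.66708297]), 'orientation': array([ 0.40744318, -0.14415444, -0.2837576 ,  0.85597382])}
{'t': 0.1, 'joint_positions': array([-1.16846035,  0.61584204, -0.01261814,  1.42472001,  0.00809303,
        1.10340381, -0.04042812]), 'qd': array([ 0.00204124, -0.00197149, -0.00159125, -0.00242569, -0.00081407,
        0.0009513 ,  0.00112033]), 'joint_torque': array([ 8.16276661e-04, -4.60038936e+01,  2.09822869e-01, -1.66245317e+01,
       -6.12163357e-02,  1.70035026e-02,  9.73559213e-05]), 'tool_pos': array([0.26997042, 0.59050464, 0.21759051]), 'tool_rot': array([ 2.12761340e-01,  9.77103507e-01, -1.13731690e-03, -2.36522027e-04]), 'contact_force': array([ 0.30772671,  0.10927613, -0.92856873]), 'torque': array([0.00647721, 0.01146467, 0.01114575]), 'grip_force': 0.0, 'width': 0.9992660666634459}
```

View pics/top0.png

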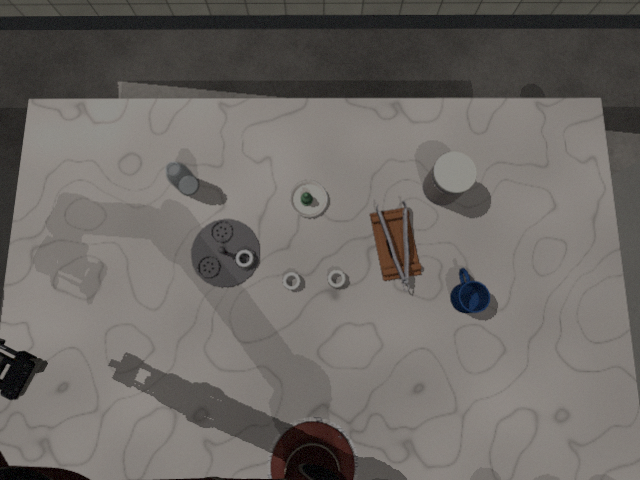

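View pics/side0.png

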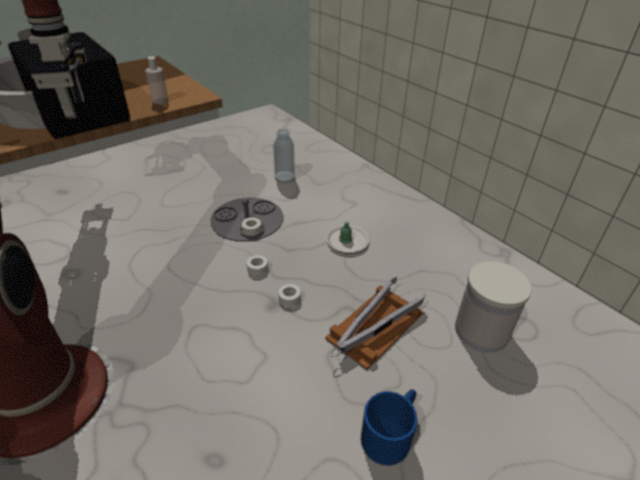

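The top view shows the rack at (226,253), with collar_c in its right well at (245,258). The loose collars are at (291,281) and (337,279), the saucer and teat at (309,198), and the tongs lie with the hinge at about (408,285) and the tips at (378,205) and (404,203). The tin is at (455,180), the mug at (469,297) and the bottle at (185,180). Next I'll look at enlarged crops.

```bash
python3 - <<'E'
from h import *
im=cv2.imread("pics/top0.png")
for i,(x,y) in enumerate([(185,180),(290,180)]):
    c=np.clip(cv2.resize(im[y:y+120,x:x+160],(800,600),interpolation=cv2.INTER_CUBIC).astype(float)*1.2,0,255).astype(np.uint8)
    for k in range(0,160,20):cv2.putText(c,str(x+k),(k*5,10),0,.35,(0,0,255));cv2.line(c,(k*5,12),(k*5,18),(0,0,255))
    for k in range(0,120,20):cv2.putText(c,str(y+k),(0,k*5+4),0,.35,(0,0,255))
    cv2.imwrite(f"pics/crop{i}.png",c)
E
```

```text
(no output)
```

View pics/crop0.png

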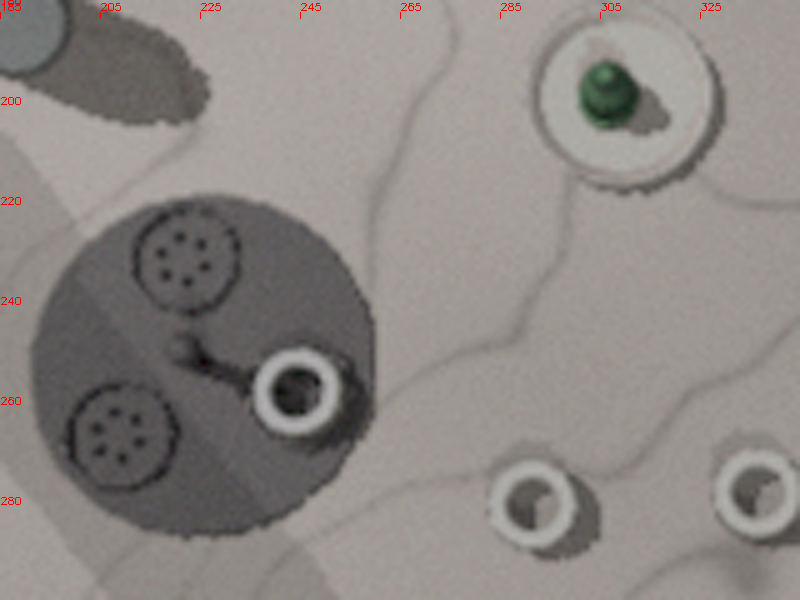

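View pics/crop1.png

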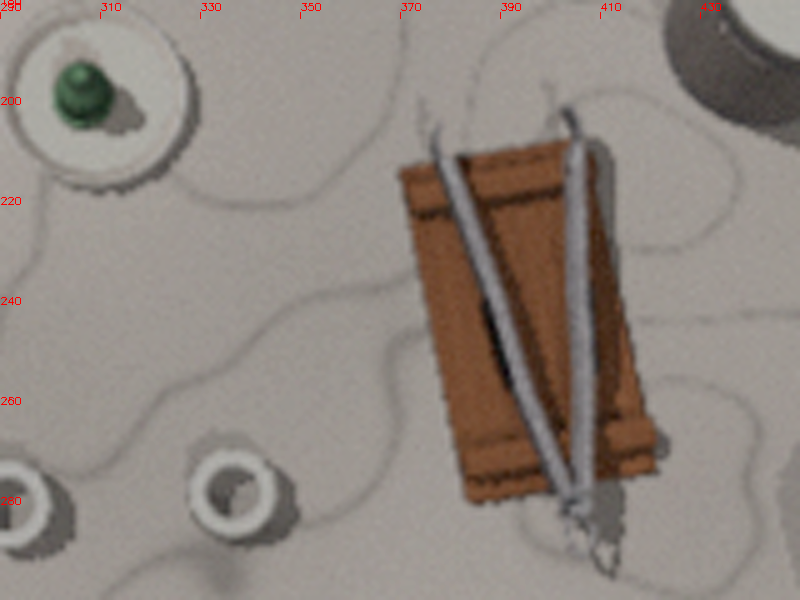

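The crops give these sub-pixel positions: rack centre (225.6,253.1), empty wells (222.3,232.1) and (209.5,267.3), collar tops (291.9,280.5) and (336.7,278.7). The saucer is at (310.5,199.3), and the grip pads are at crop (497,345) and (592,320).

```bash
python3 - <<'E'
from h import *
np.set_printoptions(precision=4,suppress=True)
def c(i,u,v,z): 
    x,y=[(185,180),(290,180)][i]; return at_z("top",x+(u+.5)/5-.5,y+(v+.5)/5-.5,z)[:2]
P=dict(rack=c(0,203.5,366,.004),w1=c(0,187,261,.01),w2=c(0,123,437,.01),w0=c(0,297,391,.026),A=c(0,535,503,.022),A2=c(0,297,391,.026),B=c(1,234,494,.022),B0=c(0,759,493,.022),
sau=c(0,628,97,.008),teatbulb=c(0,608,96,.025),nip=c(0,605,74,.055),hinge=c(1,572,495,.04),gl=c(1,497,345,.04),gr=c(1,592,320,.04),
la=c(1,450,165,.04),la2=c(1,560,470,.04),ra=c(1,577,150,.04),ra2=c(1,582,470,.04),lt=c(1,437,135,.03),rt=c(1,568,112,.04))
for k,v in P.items():print(k,v,np.hypot(*v))
d=lambda a,b:np.linalg.norm(P[a]-P[b])
print([d('rack',k) for k in('w0','w1','w2')],d('w0','w1'),d('w1','w2'),d('w0','w2'))
q=[c(1,*p,.008) for p in((400,170),(590,140),(655,470),(465,500))]
print('rest',np.mean(q,0),[np.linalg.norm(q[i]-q[i-1]) for i in range(4)], [np.arctan2(*(a-b)[::-1]) for a,b in((q[0],q[3]),(q[1],q[2]))])
for a,b in(('la','la2'),('ra','ra2'),('gl','gr')):
    t=P[a]-P[b];print(a,np.arctan2(t[1],t[0]),np.linalg.norm(t))
for n,z in(('gl',.04),('hinge',.04),('A',.022),('B',.022),('w1',.01)):print(n,proj('side',[*P[n],z]))
E
```

```text
rack [0.5121 0.2269] 0.560077232572217
w1 [0.5663 0.2365] 0.613722152408765
w2 [0.4743 0.2655] 0.5435680688698689
w0 [0.496  0.1743] 0.5257782913143022
A [0.4399 0.053 ] 0.4430908783488095
A2 [0.496  0.1743] 0.5257782913143022
B [ 0.4447 -0.0599] 0.4486681673694185
B0 [ 0.4452 -0.0599] 0.4491679636169192
sau [0.6553 0.0075] 0.6553246609593799
teatbulb [0.6512 0.0176] 0.6514219919788933
nip [0.6546 0.0183] 0.6548151234029423
hinge [ 0.4428 -0.2268] 0.4974830051743381
gl [ 0.518  -0.1917] 0.5523495742771007
gr [ 0.5308 -0.2399] 0.5824983226766586
la [ 0.6109 -0.1704] 0.6342094626870506
la2 [ 0.4552 -0.2213] 0.5061120213760413
ra [ 0.6189 -0.2354] 0.6621076364076023
ra2 [ 0.4552 -0.2322] 0.511001350134382
lt [ 0.6292 -0.1654] 0.650579849681114
rt [ 0.6389 -0.2315] 0.6795253224880402
[np.float64(0.05495271378262472), np.float64(0.055106686479094676), np.float64(0.05398062510071328)] 0.09383857317608665 0.09645993297117174 0.09371188001012021
rest [ 0.5375 -0.2126] [np.float64(0.17529362028276926), np.float64(0.10144305658401691), np.float64(0.17568788848724617), np.float64(0.09863685925971982)] [np.float64(0.1703721077040297), np.float64(0.1543750138886598)]
la 0.31610509961957833 0.16384923051259
ra -0.01930660632105275 0.1636980600880333
gl 1.8307534777331715 0.049824242706151815
gl (np.float64(361.44690150608176), np.float64(308.74280304358575))
hinge (np.float64(342.08187482865446), np.float64(340.43739212996263))
A (np.float64(257.1712608469201), np.float64(261.20375918931745))
B (np.float64(288.8470110187748), np.float64(291.08333989700685))
w1 (np.float64(262.9754111548546), np.float64(205.8193068472501))
```
Good. Distances a bit short for w0 (collar c can be offset by a mm or 4; collar loosely in). Scale: 55/56. Estimates good to ~2mm. Side check: w1 in side at (263,207) OK.

Positions agree with the given sizes to about 2 mm. I'll refine the wells and collars by fitting circles in both cameras, while starting the wrist turn.

Units first: shifts go in shares of 62.5 mm and turns go in units of 0.2 rad. So -0.145 rad is -0.725.

```bash
cat >> h.py <<'E'
from scipy.optimize import minimize
from scipy.ndimage import map_coordinates
def fit(p0,z,rs,sign,imgs):
    a=np.linspace(0,2*np.pi,90,endpoint=False)
    def sc(p,names):
        s=0
        for n in names:
            m=[]
            for r in rs:
                q=np.array([proj(n,[p[0]+r*np.cos(t),p[1]+r*np.sin(t),z]) for t in a])
                m.append(map_coordinates(imgs[n],[q[:,1],q[:,0]],order=1).mean())
            s-=sign*(m[1]-(m[0]+m[2])/2)
        return s
    return [minimize(sc,p0,args=(ns,),method='Nelder-Mead',options=dict(initial_simplex=np.array(p0)+[[0,0],[.003,0],[0,.003]],xatol=1e-4,maxiter=40)).x for ns in(['top'],['side'],['top','side'])]
def go(x,y,z):
    o=bot.observe();r=R.from_quat(o['tool_rot']).as_matrix();d=np.array([x,y,z])-o['tool_pos']
    print('to go (tool axes)',np.round(r.T@d,4),'tool',np.round(o['tool_pos'],4),'yaw y',round(np.arctan2(r[1,1],r[0,1]),4),'t',round(o['t'],2))
E
echo '{"steps": [[1, 0, 0, 0, -0.725], [1, 0, 0, 0, -0.725], [1, 0, 0, 0, -0.725], [1, 0, 0, 0, -0.725], [1, 0, 0, 0, 0]]}' > path.dat && python3 steer.py path.dat
python3 - <<'E'
from h import *
np.set_printoptions(precision=4,suppress=True)
im={n:cv2.imread(f"pics/{n}0.png",0).astype(float) for n in("top","side")}
for k,p,z,rs,s in(('w1',(.5665,.2375),.01,(.023,.0272,.032),-1),('w2',(.4744,.2667),.01,(.023,.0272,.032),-1),('w0c',(.496,.1743),.026,(.014,.0205,.026),1),('A',(.44,.053),.022,(.014,.0205,.026),1),('B',(.445,-.06),.022,(.014,.0205,.026),1)):
    print(k,*fit(p,z,rs,s,im))
print('tin top',at_z('top',455,172,.132),'bottle top',at_z('top',175,170,.143),'bottle base',at_z('top',189,186,0))
go(.44,.053,.12)
E
```

```text
t: 0.72
tool_pos: [0.2703, 0.5907, 0.218]
tool_rot: [-0.075, 0.997, -0.001, -0.0]
contact_force: [0.7, 0.1, -0.1]
width: 1.003
grip_force: 0.0Traceback (most recent call last):
  File "<stdin>", line 5, in <module>
  File "h.py", line 28, in fit
    return [minimize(sc,p0,args=(ns,),method='Nelder-Mead',options=dict(initial_simplex=np.array(p0)+[[0,0],[.003,0],[0,.003]],xatol=1e-4,maxiter=40)).x for ns in(['top'],['side'],['top','side'])]
            ~~~~~~~~^^^^^^^^^^^^^^^^^^^^^^^^^^^^^^^^^^^^^^^^^^^^^^^^^^^^^^^^^^^^^^^^^^^^^^^^^^^^^^^^^^^^^^^^^^^^^^^^^^^^^^^^^^^^^^^^^^^^^^^^^^^^^^^^^^
    res = _minimize_neldermead(fun, x0, args, callback, bounds=bounds,
                               **options)
    fxr = func(xr)
    fx = function(np.copy(x), *(wrapper_args + args))
  File "h.py", line 24, in sc
    q=np.array([proj(n,[p[0]+r*np.cos(t),p[1]+r*np.sin(t),z]) for t in a])
                ~~~~^^^^^^^^^^^^^^^^^^^^^^^^^^^^^^^^^^^^^^^^^
  File "h.py", line 13, in proj
    c=bot.get_calibration(name);q=R.from_quat(c['orientation']).inv().apply(np.array(p)-c['eye'])
ValueError: time passes only in moves, steps and waits
```

```bash
sed -i 's/bot.get_calibration(name)/cal(name)/; 1i import functools' h.py; sed -i '/^from station/a cal=functools.cache(lambda n:bot.get_calibration(n))' h.py
cat > f.py <<'E'
from h import *
np.set_printoptions(precision=4,suppress=True)
im={n:cv2.imread(f"pics/{n}0.png",0).astype(float) for n in("top","side")}
for k,p,z,rs,s in(('w1',(.5665,.2375),.01,(.023,.0272,.032),-1),('w2',(.4744,.2667),.01,(.023,.0272,.032),-1),('w0c',(.496,.1743),.026,(.014,.0205,.026),1),('A',(.44,.053),.022,(.014,.0205,.026),1),('B',(.445,-.06),.022,(.014,.0205,.026),1)):
    print(k,*fit(p,z,rs,s,im))
print('tin top',at_z('top',455,172,.132),'bottle top',at_z('top',175,170,.143),'bottle base',at_z('top',189,186,0))
go(.44,.053,.12)
E
python3 f.py
```

```text
w1 [0.5669 0.2364] [0.5645 0.2314] [0.5667 0.2356]
w2 [0.4746 0.2659] [0.4725 0.2615] [0.4745 0.2651]
w0c [0.4958 0.1743] [0.4955 0.1736] [0.4957 0.1741]
A [0.4402 0.0552] [0.4398 0.0547] [0.4401 0.055 ]
B [ 0.4463 -0.0589] [ 0.4462 -0.0589] [ 0.4462 -0.0589]
tin top [ 0.6886 -0.3403  0.132 ] bottle top [0.6894 0.3258 0.143 ] bottle base [0.6932 0.3324 0.    ]
to go (tool axes) [-0.0879 -0.5569  0.0985] tool [0.2703 0.5907 0.218 ] yaw y 1.7202 t 0.72
```

In the tool's units: -0.0555 m is -0.888, 0.0098 m is 0.1568.

```bash
echo '{"steps": [[1, -0.1408, -0.888, 0.1568, 0], [1, -0.1408, -0.888, 0.1568, 0], [1, -0.1408, -0.888, 0.1568, 0], [1, -0.1408, -0.888, 0.1568, 0], [1, -0.1408, -0.888, 0.1568, 0], [1, -0.1408, -0.888, 0.1568, 0], [1, -0.1408, -0.888, 0.1568, 0], [1, -0.1408, -0.888, 0.1568, 0], [1, -0.1408, -0.888, 0.1568, 0], [1, -0.1408, -0.888, 0.1568, 0]]}' > path.dat && python3 steer.py path.dat; echo '{"steps": [[0.7, 0, 0, 0, 0], [0.7, 0, 0, 0, 0]]}' > path.dat && python3 steer.py path.dat; python3 -c "
from h import *
go(.4401,.055,.011)"
```

```text
t: 1.98
tool_pos: [0.4415, 0.0541, 0.1205]
tool_rot: [-0.074, 0.997, 0.0, 0.0]
contact_force: [1.4, 0.6, -0.7]
width: 0.998
grip_force: 0.0
t: 2.22
tool_pos: [0.4408, 0.0562, 0.1207]
tool_rot: [-0.075, 0.997, 0.0, -0.0]
contact_force: [-0.5, 0.6, 0.1]
width: 0.833
grip_force: 0.0
to go (tool axes) [ 0.0008 -0.0012  0.1097] tool [0.4408 0.0562 0.1207] yaw y 1.7204 t 2.23
```

```bash
echo '{"steps": [[0.7, 0, -0.016, 0.8, 0], [0.7, 0, 0, 0.64, 0], [0.7, 0, 0, 0.32, 0], [0.7, 0, 0, 0, 0], [0.3, 0, 0, 0, 0], [0.3, 0, 0, 0, 0], [0.3, 0, 0, 0, 0], [0.3, 0, 0, 0, 0]]}' > path.dat && python3 steer.py path.dat; echo '{"steps": [[0.3, 0, 0, 0, 0], [0.3, 0, 0, 0, 0]]}' > path.dat && python3 steer.py path.dat
```

```text
t: 3.22
tool_pos: [0.4416, 0.055, 0.0115]
tool_rot: [-0.076, 0.997, 0.0, 0.001]
contact_force: [0.1, -0.4, 5.3]
width: 0.455
grip_force: 30.0
t: 3.48
tool_pos: [0.4416, 0.055, 0.0115]
tool_rot: [-0.076, 0.997, 0.0, 0.001]
contact_force: [-1.0, -0.4, 7.2]
width: 0.454
grip_force: 30.0
```

```bash
echo '{"steps": [[0.3, 0, 0, -0.8, 0], [0.3, 0, 0, -0.8, 0], [0.3, 0, 0, 0, 0], [0.3, 0, 0, 0, 0]]}' > path.dat && python3 steer.py path.dat; python3 - <<'E'
from h import *
s=bot.camera("side");t=bot.camera("top")
for n,i in(("side",s),("top",t)):cv2.imwrite(f"pics/{n}1.png",i[:,:,::-1])
o=bot.observe();print(o['tool_pos'])
a=[int(v) for v in proj('side',[*o['tool_pos'][:2],.1])];b=[int(v) for v in proj('top',[*o['tool_pos'][:2],.1])];print(a,b)
f=lambda i,c:cv2.resize(i[c[1]-50:c[1]+50,c[0]-40:c[0]+40,::-1],(400,500),interpolation=cv2.INTER_CUBIC)
cv2.imwrite("pics/g1.png",np.hstack([f(s,a),f(t,b)]))
E
```

```text
t: 3.98
tool_pos: [0.4405, 0.0544, 0.1104]
tool_rot: [-0.075, 0.997, -0.0, -0.0]
contact_force: [-0.2, -0.5, -0.4]
width: 0.457
grip_force: 30.0
[0.43988149 0.05444831 0.10951492]
[254, 232] [289, 277]
```

View pics/g1.png

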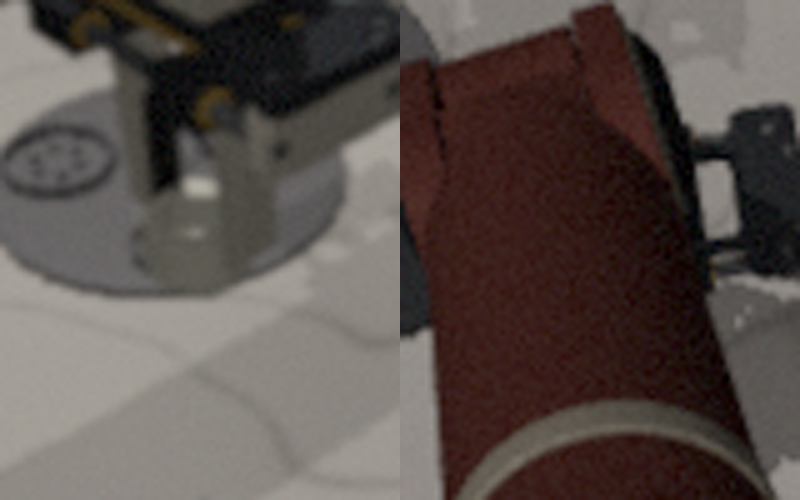

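The collar hangs level between the pads, with its left edge at side pixel ≈(241,231). I'll check how well it is centred before placing it.

```bash
python3 - <<'E'
from h import *
o=bot.observe();p=o['tool_pos']
P=np.array([proj('side',[p[0]+.0223*np.cos(t),p[1]+.0223*np.sin(t),z]) for t in np.linspace(0,6.28,60) for z in(p[2]-.011,p[2]+.011)])
P=(P-[254-40,232-50])*5
print(P.min(0),P.max(0))
print('1mm x,y',(np.array(proj('side',p+[.01,0,0]))-proj('side',p))*.5,(np.array(proj('side',p+[0,.01,0]))-proj('side',p))*.5)
go(.4748,.2668,.11)
E
```

```text
[140.20398866 176.81985275] [256.09797018 288.07918643]
1mm x,y [ 2.14444534 -0.89034305] [-1.2713233  -1.22536432]
to go (tool axes) [-0.0665  0.2047 -0.0007] tool [0.4399 0.0544 0.1095] yaw y 1.7219 t 4.08
```

In the tool's units: 0.0512 m is 0.8192, -0.017 m is -0.272.

```bash
echo '{"steps": [[0.3, -0.272, 0.8192, 0, 0], [0.3, -0.272, 0.8192, 0, 0], [0.3, -0.272, 0.8192, 0, 0], [0.3, -0.272, 0.8192, 0, 0], [0.3, 0, 0, 0.8, 0], [0.3, 0, 0, 0.48, 0], [0.3, 0, 0, 0, 0], [0.3, 0, 0, 0, 0]]}' > path.dat && python3 steer.py path.dat; python3 - <<'E'
from h import *
s=bot.camera("side");cv2.imwrite("pics/side2.png",s[:,:,::-1])
o=bot.observe();p=o['tool_pos'];go(.4762,.267,.028)
cv2.imwrite("pics/g2.png",cv2.resize(s[170:250,180:280,::-1],(800,640)[:2] if 0 else (750,600),interpolation=cv2.INTER_CUBIC))
sc=lambda P:(np.array(P)-[180,170])*7.5
for nm,c,r,z in(('collar',p[:2],.0223,p[2]-.011),('well',(.4748,.2668),.0272,.008)):
    Q=np.array([sc(proj('side',[c[0]+r*np.cos(t),c[1]+r*np.sin(t),z])) for t in np.linspace(0,6.28,60)]);print(nm,Q.min(0),Q.max(0))
E
```

```text
t: 5.08
tool_pos: [0.4775, 0.2675, 0.0307]
tool_rot: [-0.075, 0.997, -0.0, -0.0]
contact_force: [-0.3, 0.4, 0.5]
width: 0.458
grip_force: 30.0
to go (tool axes) [ 0.0019 -0.0004  0.0034] tool [0.478  0.2677 0.0314] yaw y 1.7217 t 5.12
collar [270.97065029 250.15931435] [408.64825547 328.62724945]
well [253.09446138 276.64170518] [420.20175998 373.21183128]
```

View pics/g2.png

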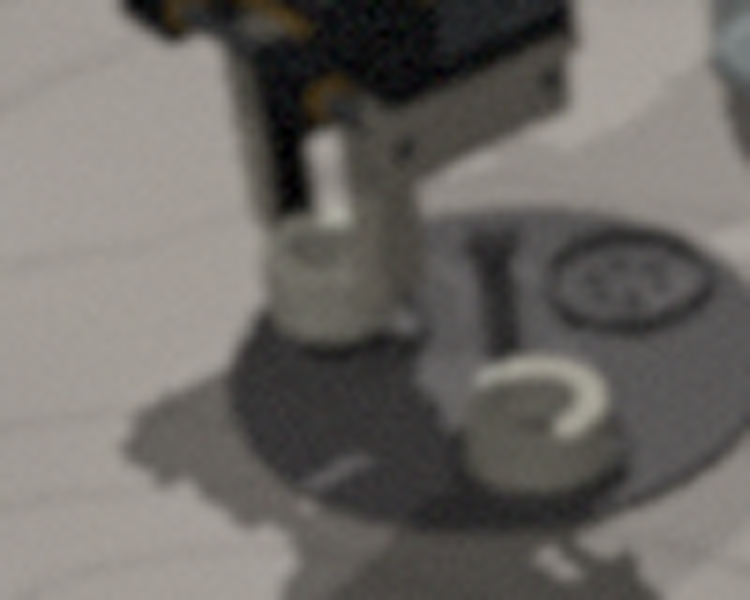

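The collar's left edge is at crop x≈268 and its bottom at ≈343, over the well area at x 253–420. It is centred within about 2 mm, so I'll lower with small steps and watch the force.

```bash
echo '{"steps": [[0.3, 0.024, 0, 0.096, 0], [0.3, 0, 0, 0.064, 0], [0.3, 0, 0, 0.032, 0], [0.3, 0, 0, 0.016, 0], [0.3, 0, 0, 0, 0], [0.3, 0, 0, 0, 0]]}' > path.dat && python3 steer.py path.dat
```

```text
t: 5.88
tool_pos: [0.476, 0.2674, 0.0177]
tool_rot: [-0.076, 0.997, 0.0, 0.0]
contact_force: [0.7, -0.1, 0.4]
width: 0.457
grip_force: 30.0
```

```bash
echo '{"steps": [[0.3, 0, 0, 0.024, 0], [0.3, 0, 0, 0.016, 0], [0.3, 0, 0, 0, 0], [0.3, 0, 0, 0, 0]]}' > path.dat && python3 steer.py path.dat
```

```text
t: 6.38
tool_pos: [0.476, 0.2673, 0.0156]
tool_rot: [-0.076, 0.997, 0.0, 0.0]
contact_force: [-0.2, -0.7, 6.7]
width: 0.457
grip_force: 30.0
```

Contact came at TCP 15.6 mm, which is well-floor height, so the collar is inside the ring. I'll release it and go for collar B.

In the tool's units: -0.04 m is -0.64, -0.02 m is -0.32.

```bash
echo '{"steps": [[0.62, 0, 0, 0, 0], [0.62, 0, 0, 0, 0], [0.62, 0, 0, 0, 0], [0.65, 0, 0, -0.32, 0], [0.65, 0, 0, -0.64, 0], [0.65, 0, 0, -0.64, 0], [0.7, 0, 0, 0, 0]]}' > path.dat && python3 steer.py path.dat; python3 -c "
from h import *
go(.4462,-.0589,.11)"
```

```text
t: 7.25
tool_pos: [0.4777, 0.2684, 0.1179]
tool_rot: [-0.075, 0.997, 0.002, 0.003]
contact_force: [-0.3, 0.7, -0.4]
width: 0.69
grip_force: 0.0
to go (tool axes) [ 0.0804 -0.3188  0.0066] tool [0.4777 0.2684 0.1179] yaw y 1.7218 t 7.25
```

In the tool's units: -0.0531 m is -0.8496, 0.0134 m is 0.2144.

```bash
echo '{"steps": [[0.7, 0.2144, -0.8496, 0.016, 0], [0.7, 0.2144, -0.8496, 0.016, 0], [0.7, 0.2144, -0.8496, 0.016, 0], [0.7, 0.2144, -0.8496, 0.016, 0], [0.7, 0.2144, -0.8496, 0.016, 0], [0.7, 0.2144, -0.8496, 0.016, 0], [0.7, 0, 0, 0, 0], [0.7, 0, 0, 0, 0]]}' > path.dat && python3 steer.py path.dat; python3 - <<'E'
from h import *
t=bot.camera("top");s=bot.camera("side")
im=dict(top=cv2.cvtColor(t,7).astype(float),side=cv2.cvtColor(s,7).astype(float))
cv2.imwrite("pics/top3.png",t[:,:,::-1]);cv2.imwrite("pics/side3.png",s[:,:,::-1])
for p in((.4748,.2668),(.4957,.1743)):print(fit(p,.026,(.014,.0205,.026),1,im))
go(.4462,-.0589,.011)
E
```

```text
t: 8.25
tool_pos: [0.4438, -0.0593, 0.1084]
tool_rot: [-0.076, 0.997, 0.001, -0.001]
contact_force: [-0.0, 1.0, 0.4]
width: 0.702
grip_force: 0.0
[array([0.47309443, 0.26536029]), array([0.47300186, 0.26650094]), array([0.47291794, 0.26574327])]
[array([0.49576882, 0.17430987]), array([0.49500828, 0.17346434]), array([0.49559989, 0.17410082])]
to go (tool axes) [-0.0018 -0.0013  0.0977] tool [ 0.4443 -0.058   0.1087] yaw y 1.7252 t 8.35
```

In the tool's units: -0.003 m is -0.048, 0.05 m is 0.8.

```bash
echo '{"steps": [[0.7, -0.048, -0.008, 0.8, 0], [0.7, 0, 0, 0.48, 0], [0.7, 0, 0, 0.272, 0], [0.7, 0, 0, 0, 0], [0.3, 0, 0, 0, 0], [0.3, 0, 0, 0, 0], [0.3, 0, 0, 0, 0], [0.3, 0, 0, 0, 0], [0.3, 0, 0, 0, 0]]}' > path.dat && python3 steer.py path.dat; echo '{"steps": [[0.3, 0, 0, -0.8, 0], [0.3, 0, 0, -0.8, 0], [0.3, 0, 0, 0, 0]]}' > path.dat && python3 steer.py path.dat;python3 -c "
from h import *
go(.569,.2383,.11)"
```

```text
t: 9.48
tool_pos: [0.448, -0.0598, 0.0129]
tool_rot: [-0.076, 0.997, -0.0, 0.001]
contact_force: [-0.9, 0.3, 6.4]
width: 0.463
grip_force: 30.0
t: 9.85
tool_pos: [0.4498, -0.0603, 0.1152]
tool_rot: [-0.075, 0.997, -0.001, 0.004]
contact_force: [0.4, -0.8, 0.0]
width: 0.465
grip_force: 30.0
to go (tool axes) [-0.1626  0.2774  0.0058] tool [ 0.4498 -0.0603  0.1152] yaw y 1.7213 t 9.85
```

In the tool's units: 0.0462 m is 0.7392, -0.0271 m is -0.4336.

```bash
echo '{"steps": [[0.3, -0.4336, 0.7392, 0, 0], [0.3, -0.4336, 0.7392, 0, 0], [0.3, -0.4336, 0.7392, 0, 0], [0.3, -0.4336, 0.7392, 0, 0], [0.3, -0.4336, 0.7392, 0, 0], [0.3, -0.4336, 0.7392, 0, 0], [0.3, 0, 0, 0.8, 0], [0.3, 0, 0, 0.48, 0], [0.3, 0, 0, 0, 0], [0.3, 0, 0, 0, 0]]}' > path.dat && python3 steer.py path.dat; python3 - <<'E'
from h import *
go(.569,.2383,.0165)
E
```

```text
t: 11.1
tool_pos: [0.5668, 0.2386, 0.0324]
tool_rot: [-0.075, 0.997, 0.0, 0.0]
contact_force: [0.2, 0.5, 0.0]
width: 0.465
grip_force: 30.0
to go (tool axes) [-0.0021 -0.0007  0.0159] tool [0.5668 0.2386 0.0324] yaw y 1.7217 t 11.1
```

In the tool's units: 0.006 m is 0.096, 0.004 m is 0.064.

```bash
echo '{"steps": [[0.3, -0.0288, -0.008, 0.096, 0], [0.3, 0, 0, 0.064, 0], [0.3, 0, 0, 0.032, 0], [0.3, 0, 0, 0.016, 0], [0.3, 0, 0, 0, 0], [0.3, 0, 0, 0, 0]]}' > path.dat && python3 steer.py path.dat; echo '{"steps": [[0.3, 0, 0, 0.024, 0], [0.3, 0, 0, 0.016, 0], [0.3, 0, 0, 0, 0], [0.3, 0, 0, 0, 0]]}' > path.dat && python3 steer.py path.dat
```

```text
t: 11.85
tool_pos: [0.5683, 0.2385, 0.0192]
tool_rot: [-0.076, 0.997, 0.0, 0.0]
contact_force: [0.3, 0.1, 0.3]
width: 0.464
grip_force: 30.0
t: 12.35
tool_pos: [0.5682, 0.2384, 0.017]
tool_rot: [-0.076, 0.997, -0.0, -0.0]
contact_force: [-1.3, -1.1, 4.7]
width: 0.461
grip_force: 30.0
```

Floor contact again at the expected height. I'll release and travel towards the tongs.

```bash
echo '{"steps": [[0.62, 0, 0, 0, 0], [0.62, 0, 0, 0, 0], [0.62, 0, 0, 0, 0], [0.65, 0, 0, -0.32, 0], [0.65, 0, 0, -0.64, 0], [0.65, 0, 0, -0.64, 0], [0.8, 0, 0, -0.32, 0], [0.8, 0, 0, 0, 0]]}' > path.dat && python3 steer.py path.dat; python3 -c "
from h import *
go(.531,-.214,.14)"
```

```text
t: 13.35
tool_pos: [0.5693, 0.2389, 0.1382]
tool_rot: [-0.076, 0.997, 0.001, 0.002]
contact_force: [1.0, 0.0, 0.5]
width: 0.784
grip_force: 0.0
to go (tool axes) [ 0.1061 -0.442  -0.0026] tool [0.5693 0.2389 0.1382] yaw y 1.722 t 13.35
```

In the tool's units: -0.0552 m is -0.8832, 0.0128 m is 0.2048.

```bash
echo '{"steps": [[0.8, 0.2048, -0.8832, 0, 0], [0.8, 0.2048, -0.8832, 0, 0], [0.8, 0.2048, -0.8832, 0, 0], [0.8, 0, 0, 0, 0], [0.8, 0, 0, 0, 0]]}' > path.dat && python3 steer.py path.dat; python3 - <<'E'
from h import *
t=bot.camera("top");s=bot.camera("side")
im=dict(top=cv2.cvtColor(t,7).astype(float),side=cv2.cvtColor(s,7).astype(float))
cv2.imwrite("pics/top4.png",t[:,:,::-1]);cv2.imwrite("pics/side4.png",s[:,:,::-1])
for p in((.5674,.2375),(.4730,.2657),(.4957,.1743)):print(fit(p,.026,(.014,.0205,.026),1,im))
f=lambda i,x,y:cv2.resize(i[y:y+75,x:x+75,::-1],(390,390),interpolation=cv2.INTER_CUBIC)
cv2.imwrite("pics/g4.png",np.hstack([f(t,190,215),f(s,210,180)]))
go(.531,-.214,.14)
E
```

```text
t: 13.98
tool_pos: [0.5546, 0.0694, 0.1356]
tool_rot: [-0.076, 0.997, 0.0, -0.001]
contact_force: [0.5, 1.4, -0.5]
width: 0.804
grip_force: 0.0
[array([0.5652849 , 0.23640608]), array([0.5660404 , 0.23767882]), array([0.56553008, 0.23695942])]
[array([0.4730928, 0.2653353]), array([0.4730365 , 0.26656398]), array([0.47292926, 0.2657264 ])]
[array([0.4959952 , 0.17430794]), array([0.49545048, 0.17358141]), array([0.49576066, 0.17412458])]
to go (tool axes) [ 0.0674 -0.278  -0.0043] tool [0.5549 0.0711 0.136 ] yaw y 1.725 t 14.07
```

View pics/g4.png

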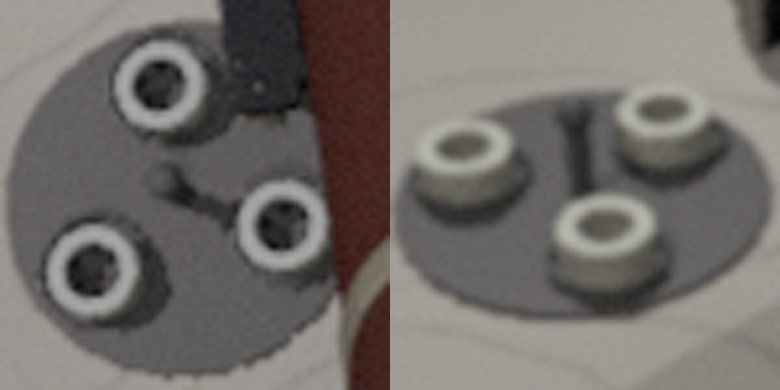

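All three collars lie flat in the wells, with tops at crop (160,88), (92,270) and (283,225), and their spacing of 94–97 mm fits. Next, the tongs.

In the tool's units: -0.0555 m is -0.888, 0.0132 m is 0.2112.

```bash
echo '{"steps": [[0.8, 0.2112, -0.888, 0, 0], [0.8, 0.2112, -0.888, 0, 0], [0.8, 0.2112, -0.888, 0, 0], [0.8, 0.2112, -0.888, 0, 0], [0.8, 0.2112, -0.888, 0, 0], [0.8, 0, 0, 0.64, 0], [0.8, 0, 0, 0, 0], [0.8, 0, 0, 0, 0]]}' > path.dat && python3 steer.py path.dat; python3 - <<'E'
from h import *
s=bot.camera("side")
go(.5325,-.2135,.014)
cv2.imwrite("pics/g5.png",cv2.resize(s[250:370,310:450,::-1],(700,600),interpolation=cv2.INTER_CUBIC))
E
```

```text
t: 15.08
tool_pos: [0.5332, -0.2131, 0.0973]
tool_rot: [-0.077, 0.997, 0.0, 0.001]
contact_force: [-0.6, -0.2, 0.4]
width: 0.8
grip_force: 0.0
to go (tool axes) [0.0011 0.0001 0.0838] tool [ 0.5334 -0.2134  0.0978] yaw y 1.7256 t 15.12
```

View pics/g5.png

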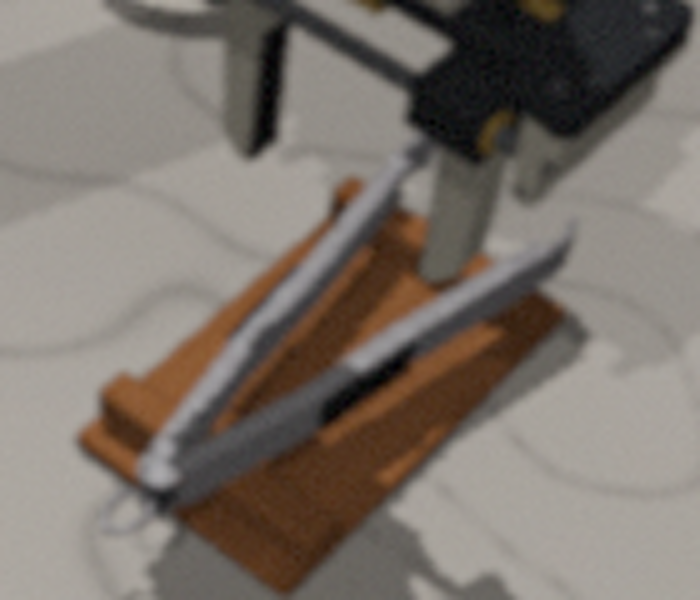

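Black grip pad at crop (370,385); checking against the model before descending.

```bash
python3 - <<'E'
from h import *
f=lambda p:np.round((np.array(proj('side',p))-[310,250])*5)
y=np.array([-.149,.989,0]);x=np.array([.989,.149,0])
for nm,g in(('robot-frame',np.array([.5325,-.2135,.031])),('cam-frame',np.array([.530,-.2145,.031]))):
    print(nm,'rgrip',f(g-.0255*y),'ends',f(g-.0255*y+.023*x),f(g-.0255*y-.023*x),'pin',f(g-.088*x+[0,0,.009]))
o=bot.observe()['tool_pos'];print('finger tips',f(o+.0372*y),f(o-.0372*y))
E
```

```text
robot-frame rgrip [378. 366.] ends [417. 332.] [339. 401.] pin [166. 448.]
cam-frame rgrip [375. 371.] ends [414. 337.] [336. 406.] pin [162. 453.]
finger tips [262. 147.] [428. 255.]
```

Camera offset is common to the fingers and tongs, so the alignment is fine. I'll descend.

Units first: shifts go in shares of 62.5 mm and turns go in units of 0.2 rad. So 0.001 m is 0.016, 0.04 m is 0.64.

```bash
echo '{"steps": [[0.8, 0.016, 0, 0.64, 0], [0.8, 0, 0, 0.48, 0], [0.8, 0, 0, 0.208, 0], [0.8, 0, 0, 0, 0], [0.8, 0, 0, 0, 0]]}' > path.dat && python3 steer.py path.dat; echo '{"steps": [[0.55, 0, 0, 0, 0], [0.55, 0, 0, 0, 0], [0.5, 0, 0, 0, 0], [0.47, 0, 0, 0, 0], [0.47, 0, 0, 0, 0]]}' > path.dat && python3 steer.py path.dat
```

```text
t: 15.75
tool_pos: [0.5321, -0.2156, 0.0151]
tool_rot: [-0.076, 0.997, -0.001, 0.001]
contact_force: [0.4, -0.4, 0.1]
width: 0.8
grip_force: 0.0
t: 16.38
tool_pos: [0.5314, -0.2156, 0.0142]
tool_rot: [-0.076, 0.997, -0.0, 0.001]
contact_force: [1.2, -0.1, 5.0]
width: 0.472
grip_force: 6.5
```

In the tool's units: -0.03 m is -0.48, -0.02 m is -0.32.

```bash
echo '{"steps": [[0.45, 0, 0, -0.16, 0], [0.45, 0, 0, -0.32, 0], [0.45, 0, 0, -0.48, 0], [0.45, 0, 0, -0.48, 0], [0.45, 0, 0, 0, 0], [0.45, 0, 0, 0, 0], [0.45, 0, 0, 0, 0]]}' > path.dat && python3 steer.py path.dat; python3 - <<'E'
from h import *
s=bot.camera("side");t=bot.camera("top")
cv2.imwrite("pics/top6.png",t[:,:,::-1]);cv2.imwrite("pics/side6.png",s[:,:,::-1])
cv2.imwrite("pics/g6.png",np.hstack([cv2.resize(s[210:330,310:440,::-1],(433,400),interpolation=cv2.INTER_CUBIC),cv2.resize(t[180:300,350:460,::-1],(366,400),interpolation=cv2.INTER_CUBIC)]))
go(.552,.003,.1)
E
```

```text
t: 17.25
tool_pos: [0.5297, -0.2152, 0.1023]
tool_rot: [-0.076, 0.997, 0.001, -0.001]
contact_force: [-0.9, 0.2, -1.2]
width: 0.453
grip_force: 5.3
to go (tool axes) [-0.0546  0.2125  0.0026] tool [ 0.5301 -0.2153  0.1025] yaw y 1.7221 t 17.35
```

View pics/g6.png

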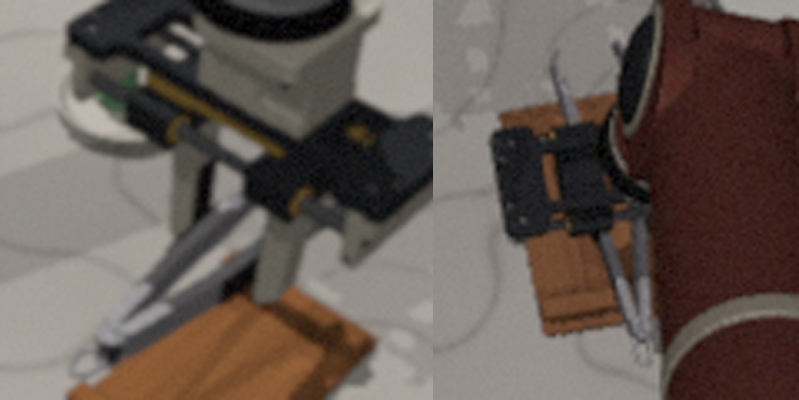

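The tongs hang level in the gripper, with tips at crop (556,58) and (617,45) and the pin at (641,343). I'll now get the teat position precisely and check the tongs' yaw.

```bash
python3 - <<'E'
from h import *
from scipy.optimize import least_squares
np.set_printoptions(precision=4,suppress=True)
bb={};
for n in('top','side'):
    i=cv2.imread(f'pics/{n}0.png').astype(float);i=cv2.resize(i,None,fx=5,fy=5,interpolation=cv2.INTER_LINEAR)
    m=(i[:,:,1]-i[:,:,2])>22
    u,v=proj(n,[.653,.018,.03]);y,x=np.nonzero(m);k=np.hypot((x+.5)/5-.5-u,(y+.5)/5-.5-v)<20
    x=(x[k]+.5)/5-.5;y=(y[k]+.5)/5-.5;bb[n]=np.array([x.min(),y.min(),x.max(),y.max()]);print(n,bb[n])
a=np.linspace(0,6.28,40)
pts=[(r*np.cos(t),r*np.sin(t),z) for r,z in((.017,.005),(.017,.009),(.014,.012),(.014,.027),(.006,.034),(.005,.055)) for t in a]
def model(n,p):
    q=np.array([proj(n,[p[0]+a,p[1]+b,z]) for a,b,z in pts]);return np.r_[q.min(0),q.max(0)]
for ns in(['top'],['side'],['top','side']):
    r=least_squares(lambda p:np.concatenate([model(n,p)-bb[n] for n in ns]),[.653,.018],diff_step=1e-3);print(ns,r.x,r.fun)
T=lambda u,v,z:at_z('top',350+(u-433)/3.327,180+v/3.333,z)[:2]
z=.1285;l=T(556,58,z);r_=T(617,45,z);p=T(641,343,z);d=(l+r_)/2-p
print('tips',l,r_,'gap',np.linalg.norm(l-r_),'pin',p,'yaw',np.arctan2(d[1],d[0]),'len',np.linalg.norm(d))
E
```

```text
top [301.8 193.  306.4 198.8]
side [339.8 222.2 349.  241.4]
['top'] [0.6629 0.0237] [-4.1401 -3.9227  4.1514  3.9266]
['side'] [0.6531 0.0183] [-2.7426 -2.0782  2.7394  1.8671]
['top', 'side'] [0.6589 0.0224] [-3.6737 -2.4458  4.6247  5.3934 -1.9258 -3.8369  3.4851  0.0151]
tips [ 0.6266 -0.1768] [ 0.6362 -0.2206] gap 0.04478989890637781 pin [ 0.4246 -0.2297] yaw 0.14886350365575365 len 0.20909645046524325
```

```bash
python3 - <<'E'
from h import *
from scipy.optimize import least_squares
np.set_printoptions(precision=4,suppress=True)
a=np.linspace(0,6.28,40)
pts=[(r*np.cos(t),r*np.sin(t),z) for r,z in((.017,.005),(.017,.009),(.014,.012),(.014,.027),(.006,.034),(.005,.055)) for t in a]
def model(n,p):
    q=np.array([proj(n,[p[0]+a,p[1]+b,z]) for a,b,z in pts]);return np.r_[q.min(0),q.max(0)]
for th in(8,12,16):
  for n in('top','side'):
    i=cv2.imread(f'pics/{n}0.png').astype(float);i=cv2.resize(cv2.GaussianBlur(i,(3,3),0),None,fx=5,fy=5)
    m=(i[:,:,1]-i[:,:,2])>th
    u,v=proj(n,[.653,.018,.03]);y,x=np.nonzero(m);k=np.hypot((x+.5)/5-.5-u,(y+.5)/5-.5-v)<14
    x=(x[k]+.5)/5-.5;y=(y[k]+.5)/5-.5;bb=np.array([x.min(),y.min(),x.max(),y.max()])
    r=least_squares(lambda p:model(n,p)-bb,[.653,.018],diff_step=1e-3);print(th,n,bb,r.x,r.fun)
E
```

```text
8 top [300.  192.2 311.6 205.2] [0.6553 0.0191] [-0.6502 -0.3158  0.6521  0.3144]
8 side [338.6 221.2 351.  242.6] [0.6535 0.0173] [-1.1453 -0.9219  1.144   0.8311]
12 top [300.4 192.6 311.  204.6] [0.6555 0.0194] [-1.1494 -0.8158  1.1526  0.815 ]
12 side [339.  221.6 350.6 242.2] [0.6535 0.0174] [-1.5451 -1.3397  1.5435  1.2124]
16 top [301.  193.  308.  201.6] [0.6591 0.0226] [-2.9451 -2.5193  2.9532  2.5203]
16 side [339.6 222.  350.  241.8] [0.6536 0.0174] [-2.145  -1.7614  2.1427  1.5895]
```

```bash
echo '{"steps": [[0.47, -0.1904, 0.6816, 0, 0], [0.48, -0.1904, 0.6816, 0, 0], [0.48, -0.1904, 0.6816, 0, 0], [0.48, -0.1904, 0.6816, 0, 0], [0.48, -0.1904, 0.6816, 0, 0], [0.48, 0, 0, 0.32, 0], [0.48, 0, 0, 0.32, 0], [0.48, 0, 0, 0, 0], [0.48, 0, 0, 0, 0]]}' > path.dat && python3 steer.py path.dat; python3 - <<'E'
from h import *
s=bot.camera("side");t=bot.camera("top")
cv2.imwrite("pics/top7.png",t[:,:,::-1]);cv2.imwrite("pics/side7.png",s[:,:,::-1])
cv2.imwrite("pics/g7.png",np.hstack([cv2.resize(s[190:280,300:380,::-1],(400,450),interpolation=cv2.INTER_CUBIC),cv2.resize(t[170:260,270:350,::-1],(400,450),interpolation=cv2.INTER_CUBIC)]))
go(.557,.004,.007)
p=bot.observe()['tool_pos'];x=np.array([.989,.149,0]);y=np.array([-.149,.989,0])
F=lambda q:(np.round((np.array(proj('side',q))-[300,190])*5),np.round((np.array(proj('top',q))-[270,170])*5+[400,0]))
c=p+.1*x+[-.002,-.001,.017]
for nm,q in(('tipc',c),('L',c+.027*y),('R',c-.027*y),('endL',c+.017*x+.023*y),('endR',c+.017*x-.023*y)):print(nm,*F(q))
E
```

```text
t: 18.48
tool_pos: [0.5579, 0.0039, 0.0639]
tool_rot: [-0.075, 0.997, 0.0, 0.0]
contact_force: [0.8, 0.2, -0.5]
width: 0.481
grip_force: 4.9
to go (tool axes) [0.0013 0.0003 0.0574] tool [0.5582 0.0039 0.0644] yaw y 1.7217 t 18.57
tipc [235. 109.] [578. 106.]
L [190.  84.] [524. 114.]
R [281. 134.] [631.  99.]
endL [222.  72.] [527.  80.]
endR [299. 115.] [618.  67.]
```

View pics/g7.png

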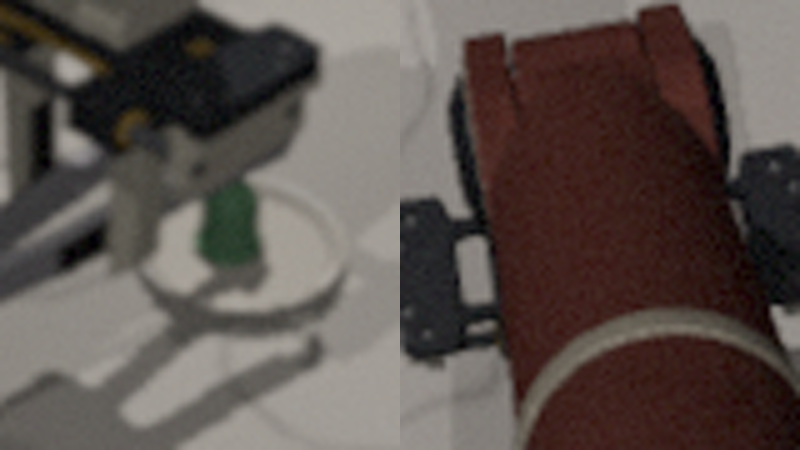

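The tips are hidden behind the gripper. Only their shadows show, with ends at side-crop (265,275) and (315,345). I'll do a quick shadow check using the teat's own shadow for the light direction.

```bash
python3 - <<'E'
from h import *
np.set_printoptions(precision=4,suppress=True)
sh=at_z('top',185+665/5,180+125/5,.005);print(sh)
L=(sh-[.6545,.0183,.055])/.05;print('light per m',L)
S=lambda u,v,z:at_z('side',300+u/5,190+v/5,z)
p=bot.observe()['tool_pos']
l=S(265,275,.005);r=S(315,345,0.)
z=p[2]+.017
l=l-L*(z-.005);r=r-L*z
x=np.array([.989,.149]);y=np.array([-.149,.989])
for q in(l,r,[.6545,.0183]):
    d=np.array(q[:2])-p[:2];print(np.array(q[:2]),'along',d@x,'lateral',d@y)
E
```

```text
[ 0.6397 -0.0131  0.005 ]
light per m [-0.295  -0.6275 -1.    ]
[0.6769 0.0367] along 0.12222567345939098 lateral 0.014740407983654268
[ 0.6689 -0.006 ] along 0.10797210101279134 lateral -0.02628569541885599
[0.6545 0.0183] along 0.09736402770450071 lateral -9.528945797842068e-05
```

The direct view from the earlier top picture puts the tips' midpoint within 1.5 mm of the teat laterally; the coarse shadow estimate also falls inside the margin. I'll descend gently and watch the force.

In the tool's units: 0.012 m is 0.192, 0.008 m is 0.128.

```bash
echo '{"steps": [[0.5, 0.016, 0, 0.192, 0], [0.5, 0, 0, 0.192, 0], [0.5, 0, 0, 0.128, 0], [0.5, 0, 0, 0, 0], [0.5, 0, 0, 0, 0]]}' > path.dat && python3 steer.py path.dat; echo '{"steps": [[0.5, 0, 0, 0.16, 0], [0.5, 0, 0, 0.128, 0], [0.5, 0, 0, 0.064, 0], [0.5, 0, 0, 0, 0], [0.5, 0, 0, 0, 0]]}' > path.dat && python3 steer.py path.dat
```

```text
t: 19.2
tool_pos: [0.5568, 0.0039, 0.0317]
tool_rot: [-0.076, 0.997, -0.0, 0.0]
contact_force: [0.2, -0.4, -0.9]
width: 0.505
grip_force: 4.6
t: 19.82
tool_pos: [0.5568, 0.0039, 0.0098]
tool_rot: [-0.076, 0.997, -0.0, 0.0]
contact_force: [0.7, 1.0, -0.6]
width: 0.499
grip_force: 4.6
```

```bash
cat > g.py <<'E'
from h import *
for n in('side','top'):
    i=bot.camera(n)[:,:,::-1].astype(float);i=cv2.resize(cv2.GaussianBlur(i,(3,3),0),None,fx=5,fy=5)
    y,x=np.nonzero((i[:,:,1]-i[:,:,2])>10)
    k=(x/5>280)&(x/5<380)&(y/5>120)&(y/5<290);x=x[k]/5;y=y[k]/5
    print(n,len(x),*( (x.min(),y.min(),x.max(),y.max(),x.mean(),y.mean()) if len(x) else ()))
E
echo '{"steps": [[0.5, 0, 0, 0.032, 0], [0.5, 0, 0, 0, 0]]}' > path.dat && python3 steer.py path.dat; python3 g.py; echo '{"steps": [[0.45, 0, 0, 0, 0], [0.42, 0, 0, 0, 0], [0.39, 0, 0, 0, 0], [0.36, 0, 0, 0, 0], [0.33, 0, 0, 0, 0], [0.3, 0, 0, 0, 0], [0.2, 0, 0, 0, 0], [0.2, 0, 0, 0, 0], [0.2, 0, 0, 0, 0]]}' > path.dat && python3 steer.py path.dat; python3 g.py
```

```text
t: 20.08
tool_pos: [0.5565, 0.0039, 0.0076]
tool_rot: [-0.076, 0.997, -0.0, -0.0]
contact_force: [0.2, -0.1, -1.3]
width: 0.505
grip_force: 4.6
side 0
top 0
t: 21.3
tool_pos: [0.5566, 0.0039, 0.0076]
tool_rot: [-0.076, 0.997, -0.0, -0.0]
contact_force: [-0.2, -0.8, -0.5]
width: 0.358
grip_force: 30.0
side 0
top 0
```

Fingers stalled at 33 mm over the grips, so joint ≈0.10, which matches the bulb between the tips. I'll lift.

In the tool's units: -0.01 m is -0.16, -0.02 m is -0.32.

```bash
echo '{"steps": [[0.2, 0, 0, -0.08, 0], [0.2, 0, 0, -0.16, 0], [0.2, 0, 0, -0.32, 0], [0.2, 0, 0, -0.32, 0], [0.2, 0, 0, -0.32, 0], [0.2, 0, 0, -0.32, 0], [0.2, 0, 0, -0.24, 0], [0.2, 0, 0, -0.16, 0], [0.2, 0, 0, 0, 0], [0.2, 0, 0, 0, 0]]}' > path.dat && python3 steer.py path.dat; python3 g.py;python3 -c "
from h import *
for n in('side','top'):
    i=bot.camera(n);cv2.imwrite(f'pics/{n}8.png',i[:,:,::-1])
for q in((.656,.018,.005),(.656,.018,.03),(.656,.018,.055),(.656,.018,.145)):print(q,proj('side',q),proj('top',q))
"
```

```text
t: 22.65
tool_pos: [0.556, 0.0039, 0.127]
tool_rot: [-0.076, 0.997, 0.0, -0.001]
contact_force: [0.0, -0.4, -0.4]
width: 0.36
grip_force: 30.0
side 0
top 0
(0.656, 0.018, 0.005) (np.float64(345.39090843747414), np.float64(238.2230187120948)) (np.float64(306.2680488117551), np.float64(199.0318480076865))
(0.656, 0.018, 0.03) (np.float64(345.9597506194052), np.float64(229.7691161617638)) (np.float64(306.0024201447965), np.float64(196.49527624622303))
(0.656, 0.018, 0.055) (np.float64(346.545888503345), np.float64(221.05635564561032)) (np.float64(305.7256648503475), np.float64(193.85242643986606))
(0.656, 0.018, 0.145) (np.float64(348.8119399941724), np.float64(187.3548273558019)) (np.float64(304.62553720010027), np.float64(183.3465901178287))
```

```bash
python3 -c "
from h import *
a=cv2.imread('pics/side0.png').astype(int);b=cv2.imread('pics/side8.png').astype(int)
for v in range(184,248,4):print(v,[tuple(b[v,u]) for u in(338,345,352)],a[v,345])
o=bot.observe();print(o['width'],o['grip_force'],o['t'])
"
```

```text
184 [(np.int64(17), np.int64(15), np.int64(14)), (np.int64(19), np.int64(13), np.int64(14)), (np.int64(54), np.int64(58), np.int64(60))] [144 149 154]
188 [(np.int64(62), np.int64(67), np.int64(70)), (np.int64(59), np.int64(63), np.int64(65)), (np.int64(65), np.int64(74), np.int64(77))] [137 144 148]
192 [(np.int64(81), np.int64(88), np.int64(93)), (np.int64(66), np.int64(74), np.int64(75)), (np.int64(61), np.int64(69), np.int64(73))] [144 150 156]
196 [(np.int64(67), np.int64(73), np.int64(76)), (np.int64(66), np.int64(72), np.int64(76)), (np.int64(55), np.int64(60), np.int64(53))] [144 150 154]
200 [(np.int64(68), np.int64(76), np.int64(78)), (np.int64(97), np.int64(99), np.int64(103)), (np.int64(133), np.int64(140), np.int64(143))] [134 141 144]
204 [(np.int64(114), np.int64(119), np.int64(123)), (np.int64(160), np.int64(163), np.int64(169)), (np.int64(148), np.int64(155), np.int64(160))] [149 155 161]
208 [(np.int64(149), np.int64(154), np.int64(160)), (np.int64(144), np.int64(150), np.int64(154)), (np.int64(134), np.int64(140), np.int64(145))] [147 152 158]
212 [(np.int64(140), 
[... 744 characters left out ...]
, np.int64(128))] [57 80 56]
232 [(np.int64(148), np.int64(156), np.int64(162)), (np.int64(149), np.int64(155), np.int64(161)), (np.int64(148), np.int64(157), np.int64(163))] [58 79 56]
236 [(np.int64(149), np.int64(156), np.int64(163)), (np.int64(147), np.int64(156), np.int64(161)), (np.int64(147), np.int64(156), np.int64(162))] [53 70 49]
240 [(np.int64(149), np.int64(156), np.int64(161)), (np.int64(148), np.int64(157), np.int64(161)), (np.int64(149), np.int64(156), np.int64(162))] [46 67 47]
244 [(np.int64(149), np.int64(158), np.int64(163)), (np.int64(150), np.int64(157), np.int64(163)), (np.int64(149), np.int64(158), np.int64(163))] [88 93 97]
0.35842682126268705 29.99775230884552 22.85
```

The saucer is in plain view and empty, and the grip width hasn't changed since the close, so the teat is up in the tongs. I'll hand in.

```bash
echo '{"steps": [[0.2, 0, 0, 0, 0], [0.2, 0, 0, 0, 0]]}' > path.dat && python3 steer.py path.dat; python3 -c "
from h import *
print(bot.job_done())"
```

```text
t: 23.1
tool_pos: [0.5565, 0.0039, 0.1275]
tool_rot: [-0.076, 0.997, -0.0, -0.0]
contact_force: [-0.2, 0.3, -1.5]
width: 0.358
grip_force: 30.0
the job is handed in; nothing more can be done
None
```

I handed the job in at 23.1 s, and no verdict was returned: every well has a collar lying flat in it, and the teat is about 12 cm up in the squeezed tongs over its saucer; the gripper hid the teat, so I inferred that from the empty saucer and unchanged grip width, and its tilt is unchecked.

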